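Load a slide holder under the stage clip

ROBOT

A 7-joint arm with a two-finger parallel gripper is mounted at the origin on the work surface. World frame = base frame: x ahead of the robot, y to its left, z up, the work surface at z = 0. Lengths are in m, angles in rad, forces in N, time in s.
With the tool pointing down it reaches from about 0.425 to 0.875 m from the base axis. Payload 8.4 kg.
Tool frame: the origin (TCP) lies at the very end of the fingers, on their centre line; the grasp point (between the pads) lies 19 mm behind it; z points along the fingers, y is the line along which they close (so a half turn about z gives the same grasp; the last joint's range is limited). The gripper opens to 85 mm and grips with 20 to 120 N. Pads are 22 mm wide; open, the fingers measure 114 mm over their backs; the gripper's body (76 mm by 85 mm) begins 54 mm behind the grasp point. The pads swing forward as they close: fully open they stand 13 mm farther back than shut.
Start: joints at [1.189, 0.333, 0.04, 1.465, -0.013, 1.343, -0.059], TCP at [0.181, -0.624, 0.231] pointing down, gripper open.
Joint ranges: [-2.58, 2.58], [-0.38, 2.09], [-1.3, 1.39], [0.25, 2.4], [-1.5, 4.64], [0.08, 2.09], [-2.65, 2.65]. Speed limits (rad/s): [2.22, 2.22, 2.79, 2.79, 3.14, 3.14, 3.14].

INTERFACE

Orientations are given as a unit quaternion [w, x, y, z].
In Python, from cell import robot gives the robot as it stands. The module is installed in compiled form; this text tells all that it offers.
- The arm moves only by the tool jog_arm, never from a script. Its argument "steps" is a list that holds one entry, the list of rows, each a list of 7 numbers: the shift along the tool's x, y, z in mm, then the turn, a rotation vector about the tool's x, y, z in degrees, then the opening in per cent of the stroke, from 0 (shut) to 100 (fully open). In form: [[[x, y, z, wx, wy, wz, jaw], ...]]. A call has 1 to 5 rows; each row is the pose to reach, as a shift and turn from the pose commanded when the call began, along the tool's axes at that moment; what a row does not reach only later rows make up. A row lasts 1/10 s, in which the tool goes at most 50 mm and 8.59 degrees, less where a joint would pass 70% of its speed; a pose out of reach is approached as far as the arm can. A call with a gripper value outside its range is refused whole. The fingers move at their own pace and stop on an object; "force" is the grip in N (left out, the last holds). Time passes only in rows, so rows that repeat a pose let the fingers close. It gives the time, the measured TCP pose, the force, the opening and the grip force at its end, in the units of the state.
- robot.get_obs(): the state, without advancing time (a new reading comes with each control period).
- robot.get_image(name): name is "scene" or "top"; returns the picture (400x640x3 uint8, red, green, blue); there is no depth.
- robot.camera_params(name): a dict with "fovy" (degrees; the focal length in pixels is half the picture's height over the tangent of half this angle, whatever the lens; pixels are square), "cx", "cy" (the principal point, pixels), "D" ([k1, k2, p1, p2, k3] as OpenCV has them; the pictures are not rectified), "rvec" (rotation vector, rad) and "tvec" (3), from world to camera coordinates, as OpenCV has them. Camera axes: x right, y down, z forward; pixel columns grow to the right and rows downward; lengths in m; the calibration is good to about 2 mm. A picture is of the moment at which its call begins. camera_params takes no time and is no camera call.
- robot.close_job(): hands the job in; it is judged then, once.
Trained networks look in the newest picture that a camera, given by its name, has taken for a name from the list of things; names that differ only in an ending like _2 or _b are one class to them, and where a whole thing is asked for, a point or a joint stands for the part that bears it (a point fixed in the world has none). Each returns a list of dicts, best first, with "confidence" (0 to 1); they miss things now and then, are a little off and sometimes report something else, mostly with a low value. They report only what shows in the picture. A call takes as long as a camera call. They do not tell look-alikes from the thing itself.
- robot.silhouettes(camera, name): "pixels" (400x640 bool, what is visible of it) and "extent" ([left, top, width, height] in pixels, round what is visible of it).
The state is a dict: "clock": time; "joints": joint angles; "qvel": joint speeds; "joint_efforts": joint torques, N m; "position": TCP position; "tool_rot": TCP orientation; "contact_force": force on the tool from outside, world axes, zero at the start; "moment": the same for the moment, N m; "grip_width": finger opening in m; "gripper_force": force on a finger pad.
Only numpy, scipy, OpenCV 4.12 (cv2) and the standard library are available. Lean on these libraries where they do the work, as an engineer would, in place of code of your own. Each camera call takes 0.05 s, during which the arm holds its last target. There are 200 camera calls.

TASK

Load the slide holder into the scanning stage: with one fingertip press the spring clip's long thumb pad down and keep it down, while the other fingertip pushes the holder by its upright rear lip along the channel, beneath the raised jaw, fully home against the end stop. Then let go of the pad so that the clip springs back onto the holder, and move clear. Only press and push: the holder must never be lifted, and the beaker, bottle and white slide box stay where they are.

Things in the scene. Friction and masses are not known exactly. Their poses are not given: they have to be found in the camera images.
- stage: Scanning stage fixed to the bench, yaw varies. Grey base, x -120 to +95, y -76 to +50 mm, 10 mm thick, with an aluminium deck (y -71 to -7, top z = 20 mm). Origin on the bench surface below the clip's hinge line; x: the way the holder is pushed; y: from the channel to the thumb pad; z up. Three hinge posts, 9 mm wide, up to z = 39, stand at y = 0, x = -113, +18, +68 mm.
- holder: Loose black plastic slide holder with a glass slide, about 0.12 kg, lying in the channel: plate 90 x 50 x 6 mm; an upright lip across its rear, 10 mm thick (x -45 to -35), 50 mm wide, top 20 mm above the underside. Origin: centre of the underside; x points to its nose (+45 mm), the way it is pushed. Starts 45 to 70 mm short of home, nose short of the jaw.
- stop (a point): Foot of the end stop's face (stage x = +80, y = -39, z = 20 mm), the far end of the channel. The stop is a bar 12 mm high above the deck. The channel is 53 mm wide, centred on stage y = -39 mm, running from x = -90 to +80 mm between steel rails 4 mm wide with tops at z = 26 mm.
- home (a point): Where the holder's origin lies when its nose touches the end stop: on the deck at stage x = +35, y = -39, z = +20 mm.
- clip_pad (a point): Centre of the top of the clip's thumb pad, a plain steel strip beside the channel: stage x -110 to +5, y about +8 to +44 mm. At rest it slopes up away from the hinge by 0.34 rad, this point at z about 35, y about 28 mm; pressed to 0.34 rad it is level, top at z = 25 mm, so a fingertip on it is level with the other one behind the holder's lip. Fingers can slide along it.
- clip_jaw (a point): Middle of the underside of the clip's jaw, on the other side of the hinge: 20 mm long (stage x +40 to +60 mm), reaching over the channel's edge to stage y = -34 mm. At rest it is 0 to 2 mm above the deck and blocks the holder; it rises as the pad is pressed.
- clip (a joint): Spring clip's angle about its hinge (along stage x at y = 0, z = 34 mm), rad: 0 at rest, channel empty; grows as the pad is pressed down; hard stop 0.36. The holder passes beneath the jaw from about 0.2 (0.3: 3 mm of air); jaw resting on the holder: about 0.17. Pressed at mid-width it starts to move at about 3 N; about 8 N fully down.
- beaker: Bystander: loose glass beaker, 68 mm across, 85 mm high. Origin: centre of its underside.
- reagent: Bystander: loose reagent bottle with an orange cap, 52 mm across, 100 mm high. Origin: centre of its underside.
- slidebox: Bystander: loose white plastic slide box, 84 x 34 x 32 mm. Origin: centre of its underside.
There are look-alikes about, which are no part of the job. Several things have the shape of the stage; the one meant has the colours described above. Several things have the shape of the holder; the one meant has the colours described above.

How it is judged:
By the outcome, as a careful person would: the job done as asked, in the order asked, and still so for the second after the job is handed in, with the robot touching nothing.
It also fails if it takes over 48 s, if anything falls off the work surface, if the arm or the gripper's body presses on something with over 40 N, if the wrist force passes 120 N, or if a joint passes its speed limit or range.

## Working session

There is one attempt and no reset: what is moved stays moved. The work goes in short steps, Python scripts to look and compute and a tool call to move; the robot and the scene stay as the last step left them, time stands still between calls to the robot, and variables do not carry over. Pictures are saved under pics/ and viewed, at most 10 in all, crops included, and the job is handed in when it is done.

Besides the shell and the picture viewer there is one more tool, called as name([rows], argument=value, ...), one row to a line, values as JSON. jog_arm: Moves the arm, as the interface text tells. Its arguments: {"type":"object","properties":{"steps":{"type":"array","items":{"type":"array","items":{"type":"array","items":{"type":"number"}}}},"force":{"type":"number"}},"required":["steps"]}

```bash
mkdir -p pics; python3 - <<'E'
from cell import robot
import cv2,numpy as np
for c in("scene","top"):
    im=robot.get_image(c); cv2.imwrite(f"pics/{c}0.png",im[:,:,::-1])
    print(c,robot.camera_params(c))
    for n in("stage","holder","clip","beaker","reagent","slidebox"):
        print(n,[(round(d["confidence"],2),d["extent"]) for d in robot.silhouettes(c,n)])
o=robot.get_obs();print(o)
E
```

```text
scene {'fovy': 43.30376046482368, 'cx': 320.77962008710796, 'cy': 193.1219280980914, 'D': array([0.00733691, 0.        , 0.        , 0.        , 0.        ]), 'rvec': array([ 1.0681275 ,  2.2724647 , -1.13235953]), 'tvec': array([ 0.39253502, -0.22462427,  1.53848691])}
stage [(0.9, [221.1, 123.2, 90.7, 54.5]), (0.85, [439.1, 189.0, 93.7, 79.7]), (0.69, [288.6, 189.3, 109.2, 70.8])]
holder [(0.93, [364.0, 160.1, 29.4, 26.8]), (0.79, [327.2, 191.3, 43.3, 27.0]), (0.62, [274.7, 270.2, 56.5, 34.1])]
clip [(0.83, [314.9, 194.4, 77.6, 36.0]), (0.75, [462.2, 198.2, 67.8, 36.7]), (0.71, [241.2, 126.5, 57.5, 26.5])]
beaker [(0.85, [377.0, 228.7, 37.4, 52.3]), (0.2, [318.7, 199.0, 75.6, 33.3])]
reagent [(0.77, [257.8, 166.3, 24.2, 45.2])]
slidebox [(0.73, [295.1, 166.4, 33.0, 27.7])]
top {'fovy': 45.376056300402794, 'cx': 325.53208450379447, 'cy': 203.74025489836038, 'D': array([-0.00247808,  0.        ,  0.        ,  0.        ,  0.        ]), 'rvec': array([ 2.17278951, -2.20034313,  0.07145385]), 'tvec': array([0.02547655, 0.58559993, 1.14134516])}
stage [(0.73, [277.3, 155.4, 66.4, 94.1])
[... 676 characters left out ...]
: array([ 1.18877441,  0.33315659,  0.03990458,  1.46538144, -0.01338875,
        1.34328513, -0.05849036]), 'qvel': array([ 0.0012744 , -0.00130404, -0.0010449 ,  0.00085411,  0.00196024,
        0.00116647, -0.00179826]), 'joint_efforts': array([-7.47523500e-04, -6.58139205e+01,  1.36269383e+00, -4.05749309e+01,
        1.67032174e-02,  2.92775643e-03, -5.48203991e-05]), 'position': array([ 0.18137232, -0.62416985,  0.23134513]), 'tool_rot': array([1.75672441e-05, 9.90019707e-01, 1.40928986e-01, 2.03152104e-06]), 'contact_force': array([ 0.39657596,  0.30441317, -0.44992132]), 'moment': array([ 0.03840959,  0.04187068, -0.05022178]), 'gripper_force': 0.0, 'grip_width': 0.08495909552446806}
```

```bash
python3 - <<'E'
import cv2,numpy as np
t=cv2.imread("pics/top0.png");s=cv2.imread("pics/scene0.png")
a=cv2.resize(t[80:340,160:500],None,fx=2.3,fy=2.3,interpolation=cv2.INTER_CUBIC)
cv2.imwrite("pics/t1.png",a)
b=cv2.resize(s[110:310,210:540],None,fx=2.4,fy=2.4,interpolation=cv2.INTER_CUBIC)
cv2.imwrite("pics/s1.png",b)
E
```

```text
(no output)
```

View pics/t1.png

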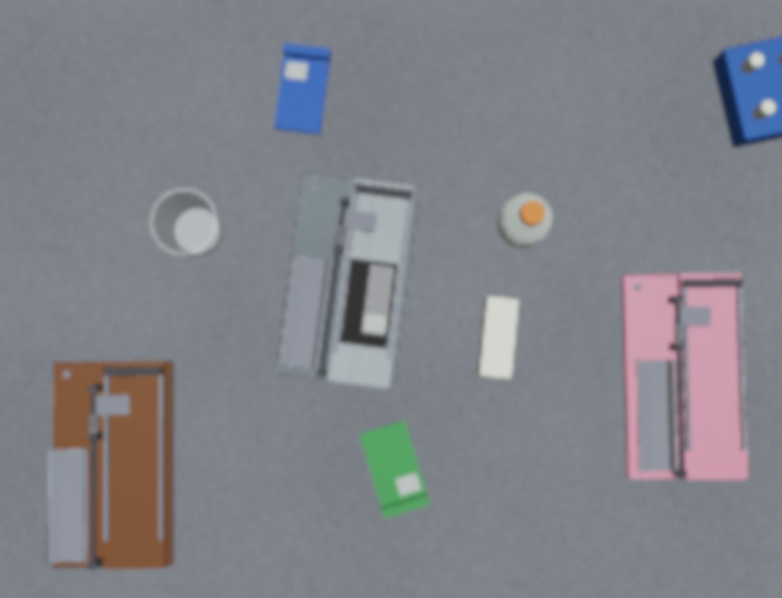

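View pics/s1.png

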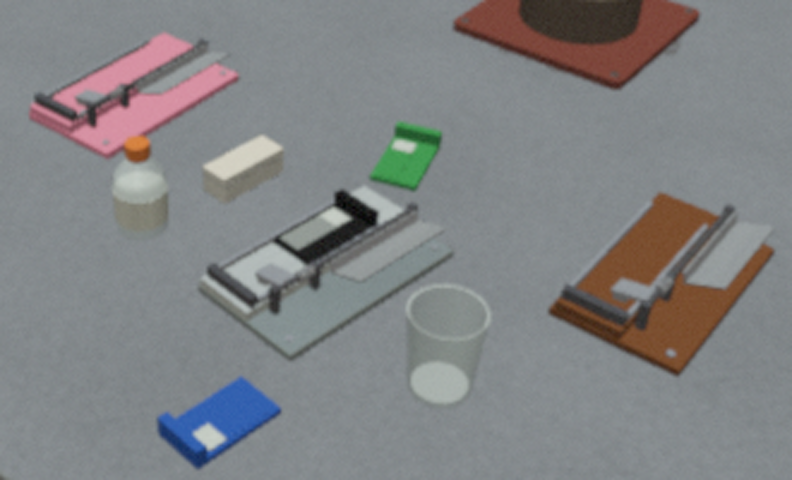

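The aluminium/grey stage in the middle is the right one: in the top crop the stop is at (385,190), the thumb pad on the left at (303,310), the black holder at (368,305) with its lip at the bottom. The pink, brown, blue and green ones are decoys. Now I fit the stage pose and the holder offset.

```bash
cat > h.py <<'E'
import numpy as np,cv2
from cell import robot
from scipy.optimize import minimize
def proj(P,c):
    p=robot.camera_params(c);f=200/np.tan(np.radians(p["fovy"])/2)
    K=np.array([[f,0,p["cx"]],[0,f,p["cy"]],[0,0,1.]])
    return cv2.projectPoints(np.asarray(P,float).reshape(-1,1,3),p["rvec"],p["tvec"],K,p["D"])[0][:,0]
def box(x0,x1,y0,y1,z0,z1): return np.array([[x,y,z] for x in(x0,x1) for y in(y0,y1) for z in(z0,z1)])/1000.
def s2w(P,q):
    c,s=np.cos(q[2]),np.sin(q[2]);P=np.asarray(P,float)
    return np.c_[q[0]+c*P[:,0]-s*P[:,1],q[1]+s*P[:,0]+c*P[:,1],P[:,2]]
pad=np.array([[x,y,z] for x in(-110,5) for y,z in((8,28),(43,40.5))])/1000.
STAGE=[box(-120,95,-76,50,0,10),box(-120,95,-71,-7,10,20),box(80,90,-66,-12,20,32),pad]+[box(x-4.5,x+4.5,-4,4,10,39) for x in(-113,18,68)]
def render(boxes,q,c,ss=4):
    m=np.zeros((400*ss,640*ss),np.uint8)
    for b in boxes:
        h=cv2.convexHull(np.round((proj(s2w(b,q),c)+.5)*ss).astype(np.int32)); cv2.fillConvexPoly(m,h,255)
    return cv2.resize(m,(640,400),interpolation=cv2.INTER_AREA)/255.
E
python3 - <<'E'
from h import *
M={};H={}
def pick(c,n,l):
    return min(robot.silhouettes(c,n),key=lambda d:np.abs(np.array(d["extent"])-l).sum())["pixels"].astype(float)
for c in("top","scene"): robot.get_image(c)
M={"top":pick("top","stage",[277,155,66,94]),"scene":pick("scene","stage",[289,189,109,71])}
H={"top":pick("top","holder",[308,192,25,36]),"scene":pick("scene","holder",[327,191,43,27])}
P={"top":pick("top","clip",[284,168,38,72])}
u=lambda m:np.maximum(m,0)
for c in M: M[c]=np.maximum(M[c],H[c])
# initial: invert top pixel at bench
def ground(px,z=0.01):
    return minimize(lambda g:np.sum((proj([[g[0],g[1],z]],"top")[0]-px)**2),[.6,0],method="Nelder-Mead").x
a=ground([160+320/2.3,80+377/2.3]);b=ground([160+357/2.3,80+180/2.3]);print(a,b)
yaw=np.arctan2(*(b-a)[::-1]);mid=(a+b)/2
best=None
for cs in(("top",),("scene",),("top","scene")):
    for dx in(-.015,.015):
        q0=np.array([mid[0]+dx,mid[1],yaw])
        f=lambda q:sum(np.abs(render(STAGE,q,c)-M[c]).sum() for c in cs)
        r=minimize(f,q0,method="Nelder-Mead",options=dict(initial_simplex=q0+np.array([[0,0,0],[.03,0,0],[0,.03,0],[0,0,.15]]),xatol=1e-4,fatol=.1))
        print(cs,r.x,r.fun,[M[c].sum() for c in cs])
        if len(cs)==2 and(best is None or r.fun<best.fun):best=r
q=best.x
hold=lambda s,y:[box(s-45,s+45,y-25,y+25,20,26),box(s-45,s-35,y-25,y+25,26,40)]
for c in H:
    e=[np.abs(render(hold(s,-39),q,c)-H[c]).sum() for s in range(-45,10)]
    print(c,"holder s",np.argmin(e)-45,min(e),H[c].sum())
np.save("q.npy",q)
im=[]
for c,(r0,c0) in(("top",(130,240)),("scene",(170,270))):
    i=robot.get_image(c)[:,:,::-1].copy()
    S=4;i=cv2.resize(i[r0:r0+130,c0:c0+150],None,fx=5/2*1,fy=5/2,interpolation=cv2.INTER_CUBIC)
    for b in STAGE+hold(-20,-39)[1:]:
        h=cv2.convexHull(np.round((proj(s2w(b,q),c)-[c0,r0]+.5)*2.5).astype(np.int32));cv2.polylines(i,[h],1,(0,0,255),1)
    im.append(i)
cv2.imwrite("pics/fit.png",np.hstack(im))
o=robot.get_obs();print(o["position"],o["clock"])
E
```

```text
[0.48936297 0.08357277] [0.6990904  0.04211681]
('top',) [ 0.60751927  0.065829   -0.14478556] 96.4235294117647 [np.float64(4501.0)]
('top',) [ 0.60760219  0.06581312 -0.14085966] 94.92941176470589 [np.float64(4501.0)]
('scene',) [ 0.60729385  0.06436094 -0.14401914] 198.76470588235293 [np.float64(3961.0)]
('scene',) [ 0.60717084  0.06472408 -0.14863864] 200.61960784313726 [np.float64(3961.0)]Traceback (most recent call last):
  File "<stdin>", line 21, in <module>
    res = _minimize_neldermead(fun, x0, args, callback, bounds=bounds,
                               **options)
    fxcc = func(xcc)
    fx = function(np.copy(x), *(wrapper_args + args))
  File "<stdin>", line 20, in <lambda>
  File "<stdin>", line 20, in <genexpr>
  File "h.py", line 17, in render
    h=cv2.convexHull(np.round((proj(s2w(b,q),c)+.5)*ss).astype(np.int32)); cv2.fillConvexPoly(m,h,255)
                               ~~~~^^^^^^^^^^^^
  File "h.py", line 5, in proj
    p=robot.camera_params(c);f=200/np.tan(np.radians(p["fovy"])/2)
ValueError: time passes only in moves, steps and waits
```

```bash
sed -i 's/^def proj/CP={c:robot.camera_params(c) for c in("top","scene")}\ndef proj/; s/p=robot.camera_params(c);/p=CP[c];/' h.py
cat >> h.py <<'E'
hold=lambda s,y:[box(s-45,s+45,y-25,y+25,20,26),box(s-45,s-35,y-25,y+25,26,40)]
from scipy.spatial.transform import Rotation as R
def tool(o):  # TCP in stage mm, rot relative
    q=np.load("q.npy");p=o["position"]-[q[0],q[1],0];c,s=np.cos(q[2]),np.sin(q[2])
    w=o["tool_rot"];Rt=R.from_quat([*w[1:],w[0]])
    return np.array([c*p[0]+s*p[1],-s*p[0]+c*p[1],p[2]])*1000,Rt
def plan(x,y,z):
    """shift in tool axes (mm) and rotvec deg to stage pose x,y,z, tool x // stage x, tool down"""
    o=robot.get_obs();q=np.load("q.npy");t,Rt=tool(o)
    tgt=R.from_euler("z",q[2])*R.from_euler("x",np.pi)
    d=R.from_euler("z",q[2]).apply(np.array([x,y,z])-t)
    F=R.from_euler("z",-q[2]).apply(o["contact_force"])
    print("t",o["clock"],"stage TCP",t.round(1),"F",F.round(1),"w",o["grip_width"]*1e3)
    print("shift",Rt.inv().apply(d).round(1),"rot",np.degrees((Rt.inv()*tgt).as_rotvec()).round(2))
E
python3 - <<'E'
from h import *
q=np.array([.6074,.0652,-.1438]);np.save("q.npy",q)
im=[];hs=[]
for c,l,(r0,c0) in(("top",[308,192,25,36],(130,240)),("scene",[327,191,43,27],(170,270))):
    i=robot.get_image(c)[:,:,::-1].copy()
    H=min(robot.silhouettes(c,"holder"),key=lambda d:np.abs(np.array(d["extent"])-l).sum())["pixels"].astype(float)
    e=[np.abs(render(hold(s,-39),q,c)-H).sum() for s in range(-45,10)]
    print(c,"holder s",np.argmin(e)-45,min(e),H.sum());hs.append(np.argmin(e)-45)
    i=cv2.resize(i[r0:r0+130,c0:c0+150],None,fx=5/2*1,fy=5/2,interpolation=cv2.INTER_CUBIC)
    for b in STAGE+hold(hs[0],-39)[1:]:
        h=cv2.convexHull(np.round((proj(s2w(b,q),c)-[c0,r0]+.5)*2.5).astype(np.int32));cv2.polylines(i,[h],1,(0,0,255),1)
    im.append(i)
cv2.imwrite("pics/fit.png",np.hstack(im))
plan(-90,-5,150)
E
```

```text
top holder s -35 42.08627450980392 784.0
scene holder s -34 52.11764705882353 704.0
t 1.25 stage TCP [-322.8 -743.3  231.3] F [-0.5  0.   0.6] w 85.2630020994779
shift [ 517.4 -575.8   81.4] rot [-0.   -0.   24.44]
```

View pics/fit.png

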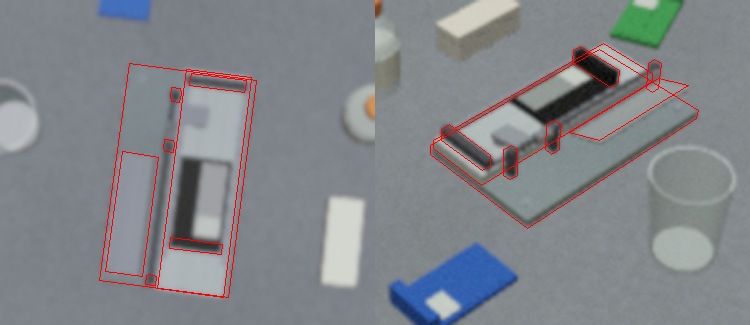

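The fit is good in both views: the holder starts at about s = -34.5 mm, so it is 69.5 mm short of home and its rear face is at x = -79.5. Approaching.

jog_arm([
  [[45,-14,0,0,0,5,63],[90,-28,0,0,0,10,63],[135,-42,0,0,0,15,63],[180,-56,0,0,0,20,63],[225,-70,0,0,0,24.4,63]],
])

```text
clock: 1.75
position: [0.3793, -0.493, 0.2315]
tool_rot: [0.0, 0.997, -0.073, 0.0]
contact_force: [0.7, 0.2, 0.2]
grip_width: 0.0539
gripper_force: 0.0
```

```bash
python3 -c "
from h import *
plan(-97,-5,150)"
```

```text
t 1.75 stage TCP [-145.8 -585.1  231.5] F [0.6 0.3 0.2] w 53.882057719884784
shift [  47.  -580.3   81.4] rot [ 0.02 -0.02 -0.17]
```

jog_arm([
  [[10,-50,0,0,0,0,63],[10,-100,0,0,0,0,63],[10,-150,0,0,0,0,63],[10,-200,0,0,0,0,63],[10,-250,0,0,0,0,63]],
])

```text
clock: 2.25
position: [0.4233, -0.2471, 0.2315]
tool_rot: [0.0, 0.997, -0.071, 0.0]
contact_force: [1.2, 0.2, 1.3]
grip_width: 0.0538
gripper_force: 0.0
```

jog_arm([
  [[10,-50,0,0,0,0,63],[10,-100,0,0,0,0,63],[10,-150,0,0,0,0,63],[10,-200,0,0,0,0,63],[10,-220,0,0,0,0,63]],
])

```text
clock: 2.75
position: [0.4648, -0.0277, 0.2319]
tool_rot: [-0.0, 0.998, -0.069, 0.001]
contact_force: [0.5, -0.3, 0.1]
grip_width: 0.0537
gripper_force: 0.0
```

```bash
python3 -c "
from h import *
plan(-97,-5,150)"
```

```text
t 2.75 stage TCP [-127.8 -112.4  231.9] F [ 0.6 -0.2  0.1] w 53.69037669177838
shift [  31.4 -107.1   82. ] rot [-0.05 -0.07  0.36]
```

jog_arm([
  [[16,-50,20,0,0,0.2,63],[31,-100,50,0,0,0.3,63],[31,-107,90,0,0,0.4,63],[31,-107,120,0,0,0.4,63],[31,-107,120,0,0,0.4,63]],
])

```text
clock: 3.25
position: [0.5076, 0.069, 0.1073]
tool_rot: [0.0, 0.997, -0.074, -0.004]
contact_force: [-1.1, -1.2, 0.8]
grip_width: 0.0538
gripper_force: 0.0
```

```bash
python3 - <<'E'
from h import *
plan(-97,-5,70)
im=[]
for c,(r0,c0) in(("top",(130,240)),("scene",(150,270))):
    i=robot.get_image(c)[:,:,::-1].copy()
    im.append(cv2.resize(i[r0:r0+150,c0:c0+150],None,fx=5/2,fy=5/2,interpolation=cv2.INTER_CUBIC))
cv2.imwrite("pics/a1.png",np.hstack(im))
E
```

```text
t 3.25 stage TCP [-99.3 -10.6 107.3] F [-0.9 -1.4  0.8] w 53.83430726645378
shift [ 2.6 -5.6 37.3] rot [ 0.07  0.43 -0.26]
```

View pics/a1.png

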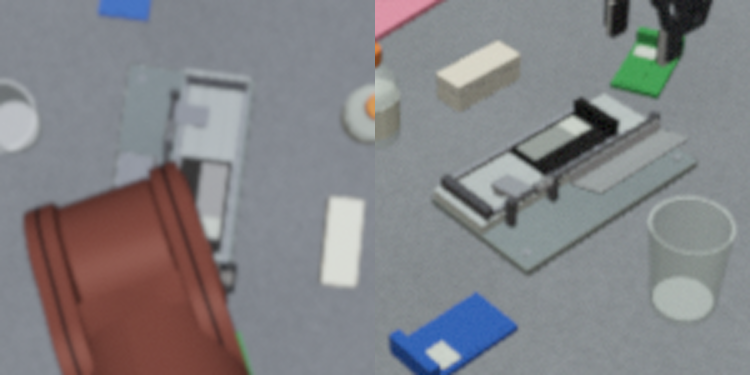

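The fingers (scene, right half, at (617,20) and (668,50)) straddle the rear end of the stage, and nothing has moved. I'll correct and descend above the pad.

jog_arm([
  [[3,-3,15,0,0,0,63],[3,-3,30,0,0,0,63],[3,-3,40,0,0,0,63],[3,-3,40,0,0,0,63],[3,-3,40,0,0,0,63]],
])

```text
clock: 3.85
position: [0.5138, 0.0711, 0.0713]
tool_rot: [-0.0, 0.997, -0.075, -0.0]
contact_force: [-0.5, 0.1, 0.0]
grip_width: 0.0541
gripper_force: 0.0
```

```bash
python3 - <<'E'
from h import *
plan(-97,-5,45)
im=[]
for c,(r0,c0) in(("top",(130,240)),("scene",(150,270))):
    i=robot.get_image(c)[:,:,::-1].copy()
    im.append(cv2.resize(i[r0:r0+150,c0:c0+150],None,fx=5/2,fy=5/2,interpolation=cv2.INTER_CUBIC))
    # mark expected fingertip centres at z=65
    for y in(-39,29):
        u=(proj(s2w([[-.097,y/1000,.067]],np.load("q.npy")),c)[0]-[c0,r0]+.5)*2.5
        cv2.circle(im[-1],tuple(int(v) for v in u),3,(0,0,255),1)
cv2.imwrite("pics/a2.png",np.hstack(im))
E
```

```text
t 3.85 stage TCP [-93.4  -7.5  71.3] F [-0.5  0.   0. ] w 54.08746883521058
shift [-3.6 -2.5 26.3] rot [-0.    0.02 -0.37]
```

View pics/a2.png

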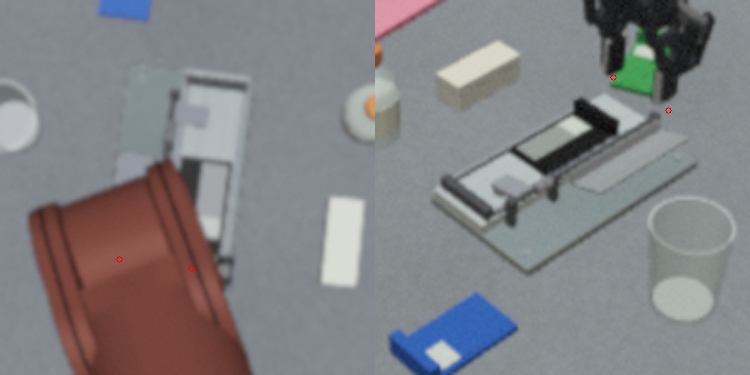

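Scene view: the tips at (612,68) and (662,98) sit a few mm above the predicted marks, because the part-open pads are set back. Contact force will show the true height. Descending just above the pad.

jog_arm([
  [[-4,-2.5,10,0,0,-0.4,63],[-4,-2.5,20,0,0,-0.4,63],[-4,-2.5,28,0,0,-0.4,63],[-4,-2.5,28,0,0,-0.4,63],[-4,-2.5,28,0,0,-0.4,63]],
])

```text
clock: 4.45
position: [0.5102, 0.0743, 0.043]
tool_rot: [-0.0, 0.997, -0.071, -0.0]
contact_force: [0.2, 0.3, 0.7]
grip_width: 0.0532
gripper_force: 0.0
```

```bash
python3 -c "
from h import *
plan(-97,-5,20)"
```

```text
t 4.45 stage TCP [-97.5  -4.9  43. ] F [0.2 0.4 0.7] w 53.2136587912119
shift [ 0.5  0.1 23. ] rot [-0.    0.04  0.04]
```

jog_arm([
  [[0,0,3,0,0,0,63],[0,0,6,0,0,0,63],[0,0,8,0,0,0,63],[0,0,8,0,0,0,63]],
])

```text
clock: 4.85
position: [0.5102, 0.0743, 0.0351]
tool_rot: [0.0, 0.997, -0.071, -0.0]
contact_force: [0.2, 0.1, -0.5]
grip_width: 0.0538
gripper_force: 0.0
```

jog_arm([
  [[0,0,2,0,0,0,63],[0,0,4,0,0,0,63],[0,0,4,0,0,0,63]],
])

```text
clock: 5.15
position: [0.5102, 0.0743, 0.0311]
tool_rot: [0.0, 0.997, -0.071, -0.0]
contact_force: [0.1, -0.1, 0.7]
grip_width: 0.0538
gripper_force: 0.0
```

jog_arm([
  [[0,0,2,0,0,0,63],[0,0,3,0,0,0,63],[0,0,3,0,0,0,63]],
])

```text
clock: 5.45
position: [0.5104, 0.0744, 0.0284]
tool_rot: [-0.0, 0.997, -0.071, 0.0]
contact_force: [-1.3, -1.1, 3.7]
grip_width: 0.054
gripper_force: 1.8
```

jog_arm([
  [[0,0,2,0,0,0,63],[0,0,4,0,0,0,63],[0,0,4,0,0,0,63]],
])

```text
clock: 5.75
position: [0.5104, 0.0739, 0.0243]
tool_rot: [0.0, 0.997, -0.072, -0.0]
contact_force: [-3.0, -1.7, 5.5]
grip_width: 0.0539
gripper_force: 3.1
```

jog_arm([
  [[0,0,2,0,0,0,63],[0,0,4,0,0,0,63],[0,0,4,0,0,0,63]],
])

```text
clock: 6.05
position: [0.5103, 0.0731, 0.0206]
tool_rot: [0.001, 0.997, -0.072, -0.0]
contact_force: [-5.2, -4.4, 11.6]
grip_width: 0.0539
gripper_force: 5.6
```

```bash
python3 - <<'E'
from h import *
plan(-97,-5,17)
im=[]
for c,(r0,c0) in(("scene",(170,300)),):
    i=robot.get_image(c)[:,:,::-1].copy()
    im.append(cv2.resize(i[r0:r0+120,c0:c0+140],None,fx=5,fy=5,interpolation=cv2.INTER_CUBIC))
cv2.imwrite("pics/a3.png",np.hstack(im))
E
```

```text
t 6.05 stage TCP [-97.3  -6.1  20.6] F [-4.5 -5.1 11.6] w 53.89253694035964
shift [ 0.3 -1.1  3.6] rot [ 0.1   0.02 -0.  ]
```

View pics/a3.png

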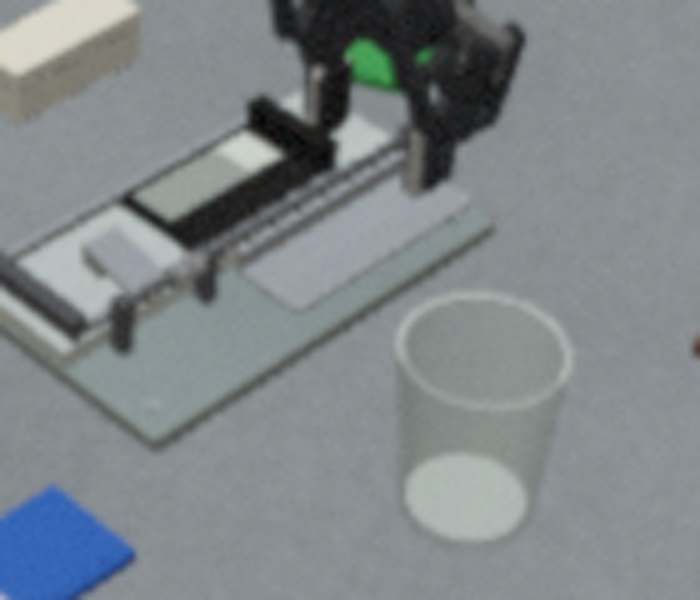

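The picture shows the pad finger (425,175) on the strip with the pad nearly level, and the pusher finger (325,105) behind the black lip. The jaw (115,255) has risen. I'll go a bit further down.

jog_arm([
  [[0,0,1,0,0,0,63],[0,0,2,0,0,0,63],[0,0,2,0,0,0,63]],
])

```text
clock: 6.4
position: [0.5104, 0.0732, 0.0199]
tool_rot: [0.001, 0.997, -0.072, -0.0]
contact_force: [-11.8, -7.4, 29.7]
grip_width: 0.0533
gripper_force: 14.2
```

```bash
python3 - <<'E'
from h import *
plan(-97,-5,17); print(robot.get_obs()["moment"])
# fit the clip angle from pad+jaw corners? render pad at angles vs clip silhouette
q=np.load("q.npy")
robot.get_image("scene")
d=min(robot.silhouettes("scene","clip"),key=lambda d:np.abs(np.array(d["extent"])-[315,194,78,36]).sum());H=d["pixels"].astype(float);print(d["extent"],d["confidence"])
def clip(a):
    P=[]
    r=R.from_euler("x",-a)
    h=np.array([0,0,.034])
    # level at .34: pad top z=25 y 8..44; jaw level at... relative to rest
    lev=np.array([[x,y,z] for x in(-110,5) for y in(8,44) for z in(23.5,25)])/1000
    P.append(R.from_euler("x",.34-a).apply(lev-h)+h)
    jaw=np.array([[x,y,z] for x in(40,60) for y in(-34,-12) for z in(21,23)])/1000
    P.append(r.apply(jaw-h)+h)
    return P
for k,a in enumerate((0,.1,.2,.25,.3,.34)):
    m=render(clip(a),q,"scene");ys,xs=np.nonzero(m>.5)
    print(a,np.abs(m-H).sum(),xs.min(),xs.max(),ys.min(),ys.max())
i=robot.get_image("scene")[:,:,::-1].copy();r0,c0=185,300
i=cv2.resize(i[r0:r0+75,c0:c0+100],None,fx=8,fy=8,interpolation=cv2.INTER_CUBIC)
for a,col in((.2,(0,255,255)),(.34,(0,0,255))):
  for b in clip(a):
    h=cv2.convexHull(np.round((proj(s2w(b,q),"scene")-[c0,r0]+.5)*8).astype(np.int32));cv2.polylines(i,[h],1,col,1)
cv2.imwrite("pics/a4.png",i)
E
```

```text
t 6.4 stage TCP [-97.1  -6.   19.9] F [-10.6  -9.   29.7] w 53.267136957295016
shift [ 0.1 -1.   2.9] rot [ 0.12 -0.    0.01]
[-0.67354536  2.44456148  0.37414453]
[313.8, 195.9, 81.1, 38.6] 0.97
0 747.5450980392156 316 395 202 231
0.1 659.8549019607843 316 395 202 230
0.2 582.2235294117647 316 394 202 229
0.25 540.7372549019608 316 394 202 230
0.3 501.61960784313726 316 394 202 231
0.34 473.0470588235294 316 394 202 231
```

View pics/a4.png

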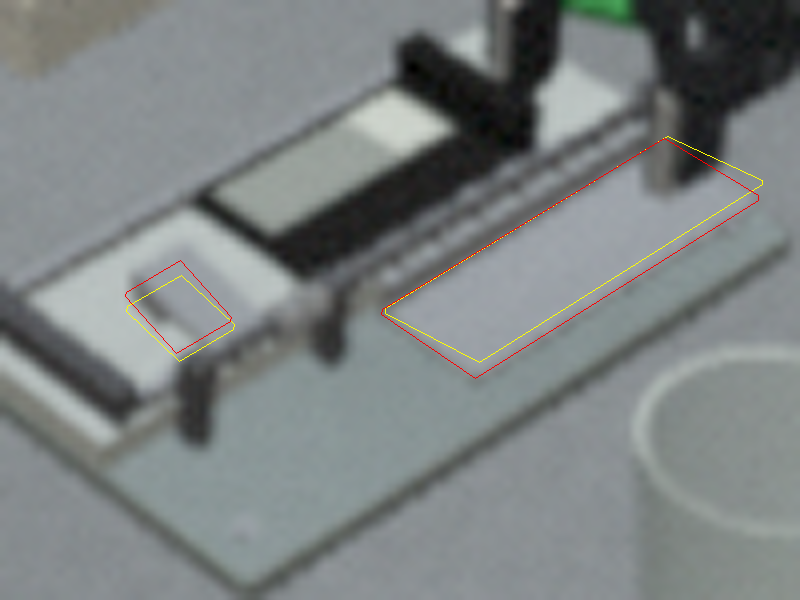

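Hard stop reached: 30 N with almost no travel, and the pad is level. Backing off slightly to about 9 N.

jog_arm([
  [[0,0,-2.3,0,0,0,63],[0,0,-2.3,0,0,0,63]],
])

```text
clock: 6.75
position: [0.5103, 0.0733, 0.0213]
tool_rot: [0.001, 0.997, -0.072, 0.0]
contact_force: [-5.0, -5.4, 10.8]
grip_width: 0.0542
gripper_force: 5.1
```

jog_arm([
  [[3,0,0,0,0,0,63],[6,0,0,0,0,0,63],[9,0,0,0,0,0,63],[12,0,0,0,0,0,63],[12,0,0,0,0,0,63]],
])

```text
clock: 7.25
position: [0.5214, 0.073, 0.0207]
tool_rot: [0.0, 0.997, -0.071, -0.001]
contact_force: [-5.7, 0.4, 8.8]
grip_width: 0.0538
gripper_force: 4.9
```

```bash
python3 -c "
from h import *
plan(-21,-5,20.5)"
```

```text
t 7.25 stage TCP [-86.2  -4.6  20.7] F [-5.7 -0.5  8.8] w 53.78096577887282
shift [65.2  0.5  0. ] rot [0.01 0.1  0.07]
```

jog_arm([
  [[4,0,0,0,0,0,63],[8,0,0,0,0,0,63],[12,0,0,0,0,0,63],[16,0,0,0,0,0,63],[16,0,0,0,0,0,63]],
])

```text
clock: 7.75
position: [0.5375, 0.071, 0.0207]
tool_rot: [-0.0, 0.997, -0.071, -0.001]
contact_force: [-5.5, 1.4, 8.7]
grip_width: 0.0539
gripper_force: 4.7
```

jog_arm([
  [[4,0,0,0,0,0,63],[8,0,0,0,0,0,63],[12,0,0,0,0,0,63],[16,0,0,0,0,0,63],[16,0,0,0,0,0,63]],
])

```text
clock: 8.25
position: [0.5533, 0.0688, 0.0207]
tool_rot: [-0.0, 0.997, -0.071, -0.001]
contact_force: [-6.1, 1.1, 9.1]
grip_width: 0.0539
gripper_force: 4.6
```

```bash
python3 - <<'E'
from h import *
plan(-21,-5,20.5)
i=robot.get_image("scene")[:,:,::-1];r0,c0=175,290
cv2.imwrite("pics/a5.png",cv2.resize(i[r0:r0+85,c0:c0+115],None,fx=6,fy=6,interpolation=cv2.INTER_CUBIC))
E
```

```text
t 8.25 stage TCP [-54.1  -4.2  20.7] F [-6.2  0.2  9.1] w 53.87906432403004
shift [33.1  0.9  0.2] rot [-0.01  0.09  0.08]
```

View pics/a5.png

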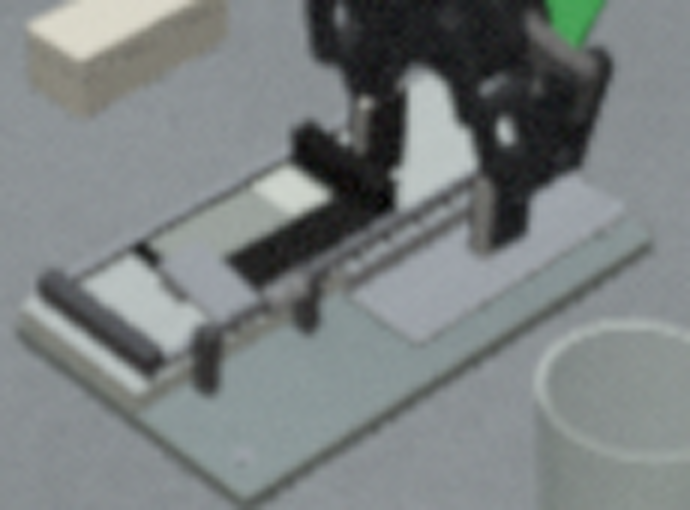

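The holder's nose is now past the raised jaw (205,275), and the fingers and pad are holding. The remaining gap to the stop looks like about 33 mm, so I keep pushing.

jog_arm([
  [[4,0,0,0,0,0,63],[8,0,0,0,0,0,63],[12,0,0,0,0,0,63],[16,0,0,0,0,0,63],[16,0,0,0,0,0,63]],
])

```text
clock: 8.8
position: [0.5692, 0.0666, 0.0207]
tool_rot: [-0.0, 0.997, -0.071, -0.001]
contact_force: [-4.4, 1.7, 9.3]
grip_width: 0.0541
gripper_force: 4.8
```

jog_arm([
  [[3,0,0,0,0,0,63],[6,0,0,0,0,0,63],[9,0,0,0,0,0,63],[11,0,0,0,0,0,63],[11,0,0,0,0,0,63]],
])

```text
clock: 9.3
position: [0.5797, 0.0651, 0.0207]
tool_rot: [-0.0, 0.997, -0.071, -0.001]
contact_force: [-7.5, 1.6, 10.7]
grip_width: 0.0535
gripper_force: 5.2
```

jog_arm([
  [[1,0,0,0,0,0,63],[2,0,0,0,0,0,63],[3,0,0,0,0,0,63],[3,0,0,0,0,0,63]],
])

```text
clock: 9.7
position: [0.5824, 0.0647, 0.0207]
tool_rot: [-0.0, 0.997, -0.071, -0.001]
contact_force: [-7.1, 1.2, 10.8]
grip_width: 0.0536
gripper_force: 5.6
```

```bash
python3 -c "
from h import *
plan(-21,-5,20.5)"
```

```text
t 9.7 stage TCP [-24.7  -4.1  20.7] F [-7.2  0.1 10.8] w 53.55230344500742
shift [3.7 0.9 0.2] rot [-0.01  0.13  0.1 ]
```

jog_arm([
  [[1,0,0,0,0,0,63],[2,0,0,0,0,0,63],[2,0,0,0,0,0,63]],
])

```text
clock: 10.0
position: [0.5844, 0.0644, 0.0207]
tool_rot: [-0.0, 0.997, -0.071, -0.001]
contact_force: [-8.8, 1.4, 11.3]
grip_width: 0.0535
gripper_force: 5.6
```

jog_arm([
  [[1,0,0,0,0,0,63],[2,0,0,0,0,0,63],[2,0,0,0,0,0,63]],
])

```text
clock: 10.3
position: [0.5858, 0.0642, 0.0207]
tool_rot: [-0.0, 0.997, -0.071, -0.002]
contact_force: [-10.5, 1.1, 13.5]
grip_width: 0.0537
gripper_force: 7.3
```

jog_arm([
  [[1,0,0,0,0,0,63],[2,0,0,0,0,0,63],[2,0,0,0,0,0,63]],
])

```text
clock: 10.6
position: [0.5859, 0.0642, 0.0206]
tool_rot: [0.0, 0.997, -0.071, -0.003]
contact_force: [-19.1, 0.8, 20.4]
grip_width: 0.0535
gripper_force: 12.1
```

```bash
python3 - <<'E'
from h import *
plan(-21,-5,20.5)
q=np.load("q.npy")
i=robot.get_image("scene")[:,:,::-1];r0,c0=175,285
i=cv2.resize(i[r0:r0+75,c0:c0+100],None,fx=8,fy=8,interpolation=cv2.INTER_CUBIC)
for b in hold(35,-39):
    h=cv2.convexHull(np.round((proj(s2w(b,q),"scene")-[c0,r0]+.5)*8).astype(np.int32));cv2.polylines(i,[h],1,(0,0,255),1)
cv2.imwrite("pics/a6.png",i)
E
```

```text
t 10.6 stage TCP [-21.1  -4.1  20.6] F [-19.   -1.9  20.4] w 53.51455557889584
shift [0.1 0.9 0.1] rot [0.06 0.39 0.12]
```

View pics/a6.png

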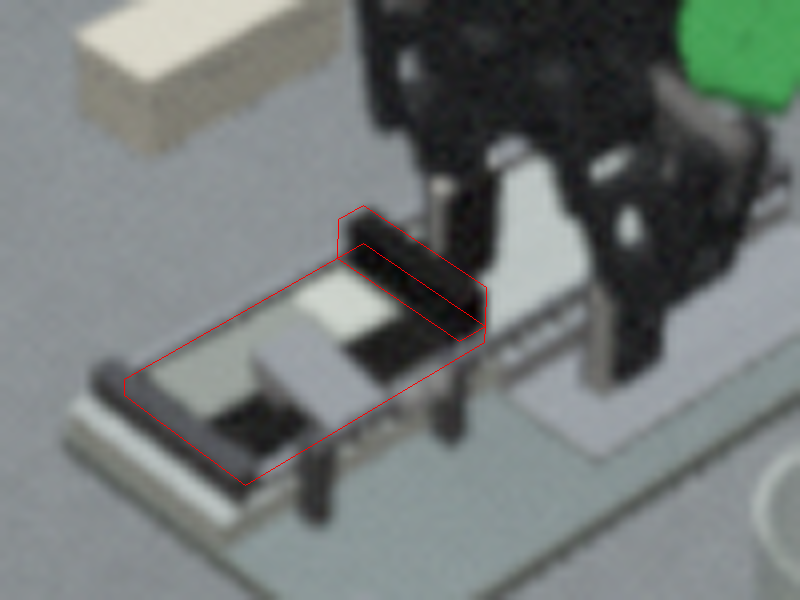

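The holder is home: motion stopped dead at TCP x = -21.1, as predicted, force rose, and the nose lies against the stop bar. Now I back the pusher off the lip with the pad still held, then release upwards.

jog_arm([
  [[-3,0,0,0,0,0,63],[-6,0,0,0,0,0,63],[-9,0,0,0,0,0,63],[-10,0,0,0,0,0,63],[-10,0,0,0,0,0,63]],
])

```text
clock: 11.15
position: [0.5821, 0.0646, 0.022]
tool_rot: [-0.001, 0.997, -0.072, 0.002]
contact_force: [4.5, 0.8, 7.0]
grip_width: 0.0541
gripper_force: 3.4
```

jog_arm([
  [[0,0,-3,0,0,0,63],[0,0,-6,0,0,0,63],[0,0,-9,0,0,0,63],[0,0,-12,0,0,0,63],[0,0,-15,0,0,0,63]],
])

```text
clock: 11.65
position: [0.5791, 0.0641, 0.0354]
tool_rot: [0.0, 0.997, -0.072, -0.001]
contact_force: [-0.5, 0.5, -0.4]
grip_width: 0.0539
gripper_force: 0.0
```

jog_arm([
  [[0,0,-20,0,0,0,63],[0,0,-45,0,0,0,63],[0,0,-80,0,0,0,63],[0,0,-120,0,0,0,63],[0,0,-120,0,0,0,63]],
])

```text
clock: 12.15
position: [0.5823, 0.065, 0.1612]
tool_rot: [-0.001, 0.997, -0.071, 0.004]
contact_force: [0.1, 0.5, 0.4]
grip_width: 0.0538
gripper_force: 0.0
```

jog_arm([
  [[-20,30,-20,0,0,0,63],[-40,70,-20,0,0,0,63],[-40,110,-20,0,0,0,63],[-40,150,-20,0,0,0,63],[-40,190,-20,0,0,0,63]],
])

```text
clock: 12.65
position: [0.5121, -0.1196, 0.1755]
tool_rot: [0.0, 0.997, -0.071, -0.0]
contact_force: [0.7, 0.4, -0.8]
grip_width: 0.0539
gripper_force: 0.0
```

```bash
python3 - <<'E'
from h import *
plan(-21,-5,200)
q=np.load("q.npy");im=[]
for c,(r0,c0) in(("top",(145,250)),("scene",(175,285))):
    i=robot.get_image(c)[:,:,::-1]
    H=max(robot.silhouettes(c,"holder"),key=lambda d:render(hold(35,-39),q,c)[d["pixels"]].sum())["pixels"].astype(float)
    e=[np.abs(render(hold(s,-39),q,c)-H).sum() for s in range(20,45)];print(c,np.argmin(e)+20,min(e))
    i=cv2.resize(i[r0:r0+110,c0:c0+105],None,fx=3.7,fy=3.7,interpolation=cv2.INTER_CUBIC)
    im.append(i)
cv2.imwrite("pics/a7.png",np.hstack(im))
E
```

```text
t 12.65 stage TCP [ -67.8 -196.5  175.5] F [ 0.6  0.5 -0.8] w 53.91122087274702
shift [  47.  -191.5  -24.5] rot [0.02 0.   0.05]
top 34 106.94117647058823
scene 30 256.278431372549
```

View pics/a7.png

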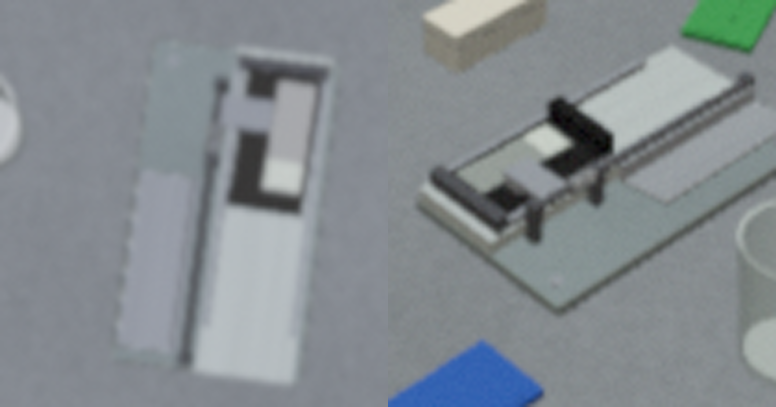

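Both views show the nose at the stop bar, the jaw back down on the holder, the bystanders unmoved and the arm clear. Handing in.

```bash
python3 -c "
from cell import robot
print(robot.close_job())"
```

```text
the job is handed in; nothing more can be done
None
```

The job is handed in at about 13 s on the robot's clock: the holder was pushed home against the end stop with the pad held down, the clip was released back onto it, and the arm is clear; the close-out call returned no verdict.

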